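# Fit the keyed sanding spindle into the pulley hub and hold it home

### The arm

A 6-joint arm with a two-finger parallel gripper is mounted at the origin on the work surface. World frame = base frame: x ahead of the robot, y to its left, z up, the work surface at z = 0. Lengths are in m, angles in rad, forces in N, time in s.
With the tool pointing down it reaches from about 0.35 to 0.975 m from the base axis. Payload 4.9 kg.
Tool frame: the origin (TCP) lies at the very end of the fingers, on their centre line; the grasp point (between the pads) lies 19 mm behind it; x points along the fingers, y is the direction in which the jaws open and shut, and the axes are right-handed (so a half turn about x gives the same grasp; the last joint's range is limited). The gripper opens to 85 mm and grips with 20 to 120 N. Pads are 22 mm wide; open, the fingers measure 114 mm over their backs; the gripper's body (76 mm by 85 mm) begins 54 mm behind the grasp point. The pads swing forward as they close: fully open they stand 13 mm farther back than shut.
Start: joints at [1.059, 0.053, 1.613, -0, 1.476, -0.119], TCP at [0.239, 0.577, 0.231] pointing down, gripper open.
Joint ranges: [-3.01, 3.01], [-1.01, 2.22], [0.06, 2.58], [-1.02, 4.17], [0.09, 2.62], [-3.14, 3.14]. Speed limits (rad/s): [2.57, 2.57, 3.14, 3.14, 3.14, 3.14].

### API

Orientations are given as a rotation vector (axis times angle).
In Python, from station import ctrl, get_image, calibration, finish_job, search_frame, cut_out, mark_of gives the robot as it stands. The module is installed in compiled form; this text tells all that it offers.
- The arm moves only by the tool arm_command, never from a script. Its argument "plan" is a list that holds one entry, the list of rows, each a list of 7 numbers: the shift along the tool's x, y, z in m, then the turn, a rotation vector about the tool's x, y, z in degrees, then the finger opening in m, from 0 to 0.0854. A call has 1 to 20 rows; each row shifts and turns the pose as measured when the row begins, along the tool's axes as they then stand; what a row does not reach is not made up. A row lasts 1/12 s, in which the tool goes at most 41.7 mm and 7.16 degrees, less where a joint would pass 70% of its speed; a pose out of reach is approached as far as the arm can. A call with a gripper value outside its range is refused whole. The fingers move at their own pace and stop on an object; "squeeze" is the grip in N (left out, the last holds). Time passes only in rows, so rows that do not move let the fingers close. It gives the time, the measured TCP pose, the force and the opening at its end, in the units of the state.
- ctrl.get_obs(): the state, without advancing time (a new reading comes with each control period).
- get_image(name): name is "scene" or "top" or "wrist"; returns the picture (420x560x3 uint8, red, green, blue); there is no depth.
- calibration(name): a dict with "fx", "fy", "cx", "cy" (pixels), "k1" (the pictures are not rectified: a ray, as slopes to the right and down, at radius r is drawn at 1 + k1 r^2 times it, then the intrinsics apply), "cam_to_world" (4x4, takes a point from camera to world coordinates); the wrist camera has in their place "hand_eye" (4x4, takes a point from camera to tool coordinates, whose origin is the TCP and whose axes are the tool frame's). Camera axes: x right, y down, z forward; pixel columns grow to the right and rows downward; lengths in m; the calibration is good to about 2 mm. A picture is of the moment at which its call begins: read the wrist's pose just before it. calibration takes no time and is no camera call.
- finish_job(): hands the job in, once; it reports no verdict.
Trained networks look in the newest picture that a camera, given by its name, has taken for a name from the list of things; names that differ only in an ending like _2 or _b are one class to them, and where a whole thing is asked for, a point or a joint stands for the part that bears it (a point fixed in the world has none). Each returns a list of dicts, best first, with "conf" (0 to 1); they miss things now and then, are a little off and sometimes report something else, mostly with a low value. They report only what shows in the picture. A call takes as long as a camera call. They do not tell look-alikes from the thing itself.
- search_frame(camera, thing): "at" ([x, y, z] in m, in the coordinates of the camera as it stood for that picture, good to about 4 mm: the middle of the surface that is visible of it).
- cut_out(camera, thing): "mask" (420x560 bool, what is visible of it).
- mark_of(camera, thing): "at" ([x, y, z] in m, in the coordinates of the camera as it stood for that picture, good to about 4 mm: a listed point, or the origin of a listed thing).
The state is a dict: "t": time; "q": joint angles; "dq": joint speeds; "effort": joint torques, N m; "tool_pos": TCP position; "tool_rot": TCP orientation; "contact_force": force on the tool from outside, world axes, zero at the start; "wrist_torque": the same for the moment, N m; "opening": finger opening in m.
Only numpy, scipy, OpenCV 4.12 (cv2) and the standard library are available. Lean on these libraries where they do the work, as an engineer would, in place of code of your own. Each camera call takes 0.05 s, during which the arm holds its last target. There are 200 camera calls.

### The job

Draw the plug pin out of the pulley hub's bore and leave it parked upright in the notch of the bracket, hanging by its collar. Then take the sanding spindle that has a key (square head, tab on its collar) from the wooden rack, push its shaft into the hub, turning it until the key slips into the keyway, and keep pushing against the ejector spring until its collar is fully home on the hub. Finish while still gripping the spindle and holding it pressed home, so that I can tighten the set screw; leave the other spindles and the things on the bench alone.

Things in the scene. Friction and masses are not known exactly. Their poses are not given: they have to be found in the camera images.
- hub: fixed upright steel pulley hub, 44 mm across, over a V-pulley 100 mm across. Origin: centre of the bore's mouth in its flat top face, 85 mm above the bench; z up, x towards the keyway. Bore 19 mm across, 57 mm deep; keyway a slot 9 mm wide, full depth, reaching 16 mm from the bore's axis, within 0.8 rad of world +x. It does not turn. A sprung ejector waits 42 mm down the bore
- drive: fixed base plate under the hub, 170 x 270 x 8 mm; origin under its centre, on the hub's axis, y along the 270 mm. It carries two brackets about 95 mm to either side of the hub, one notched, one plain; which side is which varies. Hub and rack stand on opposite sides of the robot's x axis, either way round
- plunger (a joint): ejector in the bore: m pushed down, 0 at rest, 0.008 when the spindle's collar sits on the hub, stop at 0.0085. It pushes back with 3.6 N at first and about 13 N at 0.008 (the spindle's weight of about 4 N helps) and lifts the spindle some 7 mm if the push is taken away
- pin: plug pin, loose in the hub's bore at the start. Origin: centre of the collar's underside (it rests on the hub), z up along the pin. Below: steel shank 16 mm across, 36 mm long, last 6 mm tapered to 10 mm across. Above: collar 28 mm across, 5 mm thick, then a round black knob 22 mm across, from 5 to 41 mm above the origin, to grip. 0.11 kg
- notch_seat (a point): where the pin's origin goes when parked: in the top face (60 mm above the bench) of the notched bracket, a fixed level steel plate 56 mm wide, 6 mm thick. Notch 20 mm wide, through from top to bottom, open towards the point's -x (roughly to the robot): open edge 25 mm from the point, closed end 10 mm past it in +x. z up. An upright foot plate stands 27 mm past it in +x, below the plate
- spindle: keyed sanding spindle, 0.4 kg, loose, upright, its shaft in one of the rack's three holes (varies), collar on the rack's top. Origin: centre of the collar's underside (it must sit on the hub); z up, x towards the key. Below: shaft 16 mm across, 50 mm long, last 6 mm tapered to 12 mm across. Above: collar 40 mm across, 6 mm thick; brown drum 36 mm across up to 40 mm; square head (see head). In the rack x is within 0.7 rad of world +x
- spindle_head (a point): middle of the keyed spindle's square steel head, on the axis, 60 mm above the spindle's origin: 24 x 24 mm, sides along the spindle's x and y, from 40 to 80 mm above the origin; to grip by (fingertips above the drum, which is wider than the head)
- spindle_key (a point): foot of the key, 26 mm below the spindle's origin, at its outer edge 13.5 mm from the axis along the spindle's x. The key is 6 mm wide and runs from here up to the collar; the 24 mm of shaft below it are plain round. A tab 6 mm wide on the collar straight above the key reaches 28 mm from the axis. In the hub the shaft and key have 1.5 mm to spare on each side
- rack: fixed wooden block, 75 x 220 x 60 mm, with three blind holes 30 mm across and 55 mm deep, 70 mm apart along its y, one at the middle; origin under its centre
- plain_spindle: bystander in the rack: spindle of the same size without key or tab, round head 22 mm across; origin as the keyed one's. In the rack the heads of all three spindles end 140 mm above the bench. Leave alone
- thin_spindle: bystander in the rack: as the plain one, with a drum only 26 mm across. Leave alone
- coffee_cup: bystander: lidded paper cup, 82 mm across, 112 mm tall; origin under its centre
- glue: bystander: glue bottle, 60 mm across, 170 mm tall; origin under its centre
- tape_measure: bystander: tape measure, 70 x 38 x 65 mm; origin under its centre
- wrench: bystander: wrench lying on the bench in front of the robot
- bench_brush: bystander: brush lying on the bench
Mind the look-alikes: they are no part of the job. What is shaped like the spindle but purple or turquoise is not meant.

How it is judged:
On the way, in this order (a step that is already met when the one before it is completed fails the run):
1. the pin is parked upright in the bracket's notch, let go (horizontal distance between pin and notch_seat below 0.012 m and z of pin in the frame of notch_seat between -0.003 and 0.004 m and angle between pin's own z axis and vertical below 0.2 rad and contact force between pin and the fingers below 0.2 N), for 0.2 s.
2. the key is in the keyway: the spindle is in the hub to within 15 mm of home (z of spindle in the frame of hub below 0.015 m and horizontal distance between spindle and hub below 0.004 m), for 0.1 s.
At the end, for the whole second after the job is handed in: Pin upright (0.2 rad) in the notch, collar on the plate (-3 to +4 mm), within 12 mm of the seat, released. Spindle keyed in the hub (axis 4 mm, tilt 0.08 rad, key 0.3 rad), collar within 2.5 mm of the hub face, ejector down more than 5.5 mm, fingers still holding it (over 2 N) (all of step 1 and z of spindle in the frame of hub below 0.0025 m and horizontal distance between spindle and hub below 0.004 m and angle between spindle's own z axis and vertical below 0.08 rad and angle between the x axis of spindle and the x axis of hub, either way round below 0.3 rad and value of joint plunger above 0.0055 m and contact force between spindle and the fingers above 2 N); the arm keeps its last pose, push and grip.
It fails at once if the other spindles or the things on the bench are moved by more than 30 mm (distance of any of plain_spindle, thin_spindle, coffee_cup, glue, tape_measure, wrench, bench_brush from where it was at the start of the episode above 0.03 m).
It also fails if it takes over 58 s, if anything falls off the work surface, if the arm or the gripper's body presses on something with over 40 N, if the wrist force passes 120 N, or if a joint passes its speed limit or range.

## Working session

There is one attempt and no reset: what is moved stays moved. The work goes in short steps, Python scripts to look and compute and a tool call to move; the robot and the scene stay as the last step left them, time stands still between calls to the robot, and variables do not carry over. Pictures are saved under pics/ and viewed, about 8 in all and at most 12, crops included, and the job is handed in when it is done.

Besides the shell and the picture viewer there is one more tool, called after ">>>" by a JSON object that holds its "api" and its "payload", one argument or row to a line. arm_command: Moves the arm, as the interface text tells. Its arguments: {"type":"object","properties":{"plan":{"type":"array","items":{"type":"array","items":{"type":"array","items":{"type":"number"}}}},"squeeze":{"type":"number"}},"required":["plan"]}

```bash
mkdir -p pics
cat > h.py <<'E'
import numpy as np, cv2
from scipy.spatial.transform import Rotation as R
from station import *
def T():
    o=ctrl.get_obs(); M=np.eye(4); M[:3,:3]=R.from_rotvec(o["tool_rot"]).as_matrix(); M[:3,3]=o["tool_pos"]; return M
def c2w(cam):
    c=calibration(cam); return T()@np.array(c["hand_eye"]) if cam=="wrist" else np.array(c["cam_to_world"])
def proj(cam,P,M=None):
    c=calibration(cam); M=c2w(cam) if M is None else M
    p=np.linalg.inv(M)@np.append(P,1); x,y=p[0]/p[2],p[1]/p[2]; s=1+c["k1"]*(x*x+y*y)
    return np.array([c["fx"]*x*s+c["cx"],c["fy"]*y*s+c["cy"]])
def ray(cam,uv,z,M=None):
    c=calibration(cam); M=c2w(cam) if M is None else M
    d=np.array([(uv[0]-c["cx"])/c["fx"],(uv[1]-c["cy"])/c["fy"]]); u=d.copy()
    for _ in range(20): u=d/(1+c["k1"]*(u@u))
    v=M[:3,:3]@np.append(u,1); o=M[:3,3]; return o+v*(z-o[2])/v[2]
def snap(cam,name):
    im=get_image(cam); cv2.imwrite("pics/"+name+".png",im[:,:,::-1]); return im
def find(cam,things,f=mark_of):
    M=c2w(cam)
    for t in things:
        for d in f(cam,t)[:3]:
            p=(M@np.append(d["at"],1))[:3]; print(cam,t,round(d["conf"],2),p.round(4),proj(cam,p,M).round())
E
python3 - <<'E'
from h import *
a=snap("scene","s0"); b=snap("top","t0")
cv2.imwrite("pics/both.png",np.vstack([a,b])[:,:,::-1])
for cam in("scene","top"): find(cam,["hub","pin","notch_seat","spindle","spindle_head","spindle_key","rack","drive","plain_spindle","thin_spindle","glue","coffee_cup"])
print(T().round(3),ctrl.get_obs())
E
```

```text
scene hub 0.71 [ 0.5069 -0.1828  0.0844] [217. 201.]
scene hub 0.56 [ 7.861e-01  2.910e-02 -5.000e-04] [288. 313.]
scene hub 0.53 [5.118e-01 1.962e-01 3.000e-04] [359. 237.]
scene pin 0.74 [ 0.5122 -0.1781  0.0829] [219. 203.]
scene notch_seat 0.61 [ 0.5064 -0.2755  0.0562] [184. 207.]
scene spindle 0.95 [0.6209 0.1502 0.0473] [345. 250.]
scene spindle 0.84 [0.5249 0.1183 0.0544] [331. 222.]
scene spindle 0.72 [0.5314 0.0141 0.057 ] [291. 220.]
scene spindle_head 0.75 [0.5282 0.0163 0.1096] [292. 203.]
scene spindle_head 0.73 [0.5211 0.1194 0.1206] [334. 200.]
scene spindle_head 0.58 [0.6236 0.1462 0.107 ] [346. 232.]
scene spindle_key 0.95 [0.5375 0.0311 0.0254] [297. 232.]
scene spindle_key 0.94 [0.5365 0.1231 0.0327] [333. 232.]
scene rack 0.56 [ 0.5123  0.1976 -0.002 ] [359. 238.]
scene drive 0.59 [ 0.5121 -0.1827  0.003 ] [219. 226.]
scene plain_spindle 0.87 [0.5099 0.2615 0.0552] [387. 222.]
scene thin_spindle 0.83 [0.5127 0.1863 0.0599] [358. 219.]
scene glue 0.65 [ 0.4756  0.4567 -0.0018] [453. 235.]
scene coffee_cup 0.78 [7.848e-01 3.160e-02 1.000e-04] [290. 313.]
top hub 0.
[... 1109 characters left out ...]
231]
 [ 0.     0.     0.     1.   ]] {'t': 1.3, 'q': array([ 1.05900264e+00,  5.27335870e-02,  1.61290917e+00, -4.36570305e-06,
        1.47599534e+00, -1.19033051e-01]), 'dq': array([-1.81868421e-03, -7.00653985e-05,  8.31998146e-05, -3.56987903e-04,
        2.49003102e-03,  6.95480982e-05]), 'effort': array([ 1.93788674e-04, -3.93687952e+01, -3.70451474e+01, -1.95320963e-04,
        7.38778872e-04,  3.11101800e-06]), 'tool_pos': array([0.23922177, 0.57738263, 0.23127725]), 'tool_rot': array([ 0.30807944,  1.54875722, -0.30814979]), 'contact_force': array([ 0.15236953, -0.47485096,  0.02213947]), 'wrist_torque': array([ 0.04311502, -0.01477966, -0.00400242]), 'opening': 0.08528212021634825}
```

View pics/both.png

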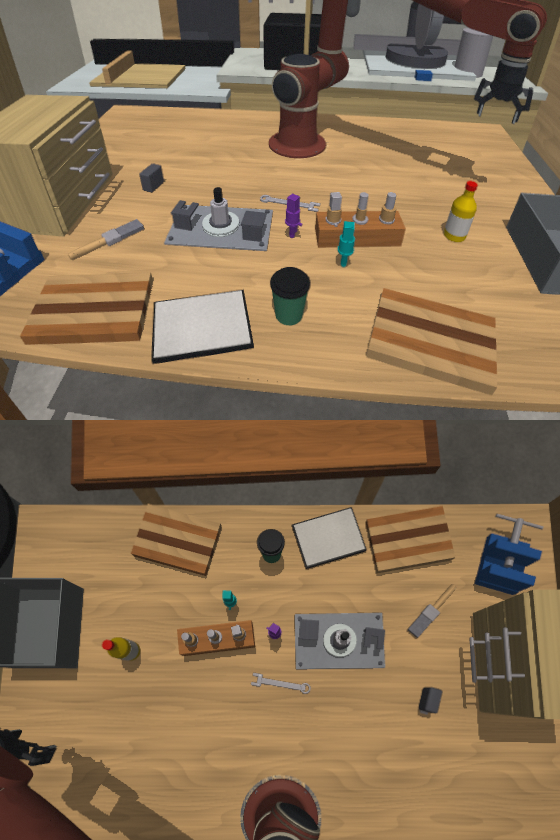

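The candidates are the purple spindle at scene (292,215), the turquoise one at (346,243) and three in the rack at (334,207), (362,207) and (389,207). I choose the rack one at (334,207): it is in the rack and the networks report a square head and key there. I'll check it close up with the wrist camera.

>>> {"api": "arm_command", "payload": {
  "plan": [
    [[-0.025,0,0,-5.6,0,0,0.085],[-0.025,0,0,-5.6,0,0,0.085],[-0.025,0,0,-5.6,0,0,0.085],[-0.025,0,0,-5.6,0,0,0.085],[0,-0.037,0.016,0,0,0,0.085],[0,-0.037,0.016,0,0,0,0.085],[0,-0.037,0.016,0,0,0,0.085],[0,-0.037,0.016,0,0,0,0.085],[0,-0.037,0.016,0,0,0,0.085],[0,-0.037,0.016,0,0,0,0.085],[0,-0.037,0.016,0,0,0,0.085],[0,-0.037,0.016,0,0,0,0.085],[0,-0.037,0.016,0,0,0,0.085],[0,-0.037,0.016,0,0,0,0.085],[0,-0.037,0.016,0,0,0,0.085],[0,-0.037,0.016,0,0,0,0.085],[0,-0.037,0.016,0,0,0,0.085],[0,0,0,0,0,0,0.085]]
  ]
}}

```text
t: 2.8
tool_pos: [0.4629, 0.0838, 0.3375]
tool_rot: [-0.022, 1.562, 0.02]
contact_force: [-0.8, 1.5, -0.4]
opening: 0.0851
```

Run:
```python
from h import *
print(T().round(3), calibration("wrist"))
snap("wrist","w1"); find("wrist",["spindle","spindle_head","spindle_key","rack","plain_spindle","thin_spindle"])
```

```text
[[ 0.009 -0.027  1.     0.463]
 [-0.002  1.     0.027  0.084]
 [-1.    -0.002  0.009  0.337]
 [ 0.     0.     0.     1.   ]] {'fx': 338.19154698979935, 'fy': 338.19154698979935, 'cx': 284.63632805683403, 'cy': 206.7309527268133, 'k1': -0.04510887794586337, 'hand_eye': array([[ 7.21229844e-05, -2.61678059e-01,  9.65155215e-01,
        -1.43294024e-01],
       [ 9.99999941e-01,  3.43217142e-04,  1.83280523e-05,
        -1.35617153e-04],
       [-3.36053863e-04,  9.65155156e-01,  2.61678068e-01,
        -6.54350359e-02],
       [ 0.00000000e+00,  0.00000000e+00,  0.00000000e+00,
         1.00000000e+00]])}
wrist spindle 0.77 [0.5238 0.1214 0.0572] [310. 215.]
wrist spindle 0.73 [0.5305 0.0227 0.0478] [236. 216.]
wrist spindle 0.71 [0.6239 0.16   0.0481] [333. 281.]
wrist spindle_head 0.68 [0.5218 0.1309 0.1202] [323. 230.]
wrist spindle_head 0.62 [0.5294 0.0211 0.112 ] [227. 231.]
wrist spindle_head 0.55 [0.6249 0.1558 0.1112] [337. 306.]
wrist spindle_key 0.87 [0.607  0.1568 0.0207] [330. 262.]
wrist spindle_key 0.71 [0.5394 0.0322 0.0232] [245. 217.]
wrist rack 0.78 [0.5128 0.1977 0.0034] [360. 198.]
wrist plain_spindle 0.73 [0.5018 0.2635 0.0585] [420. 202.]
wrist thin_spindle 0.61 [0.5143 0.1922 0.0629] [366. 211.]
```

View pics/w1.png

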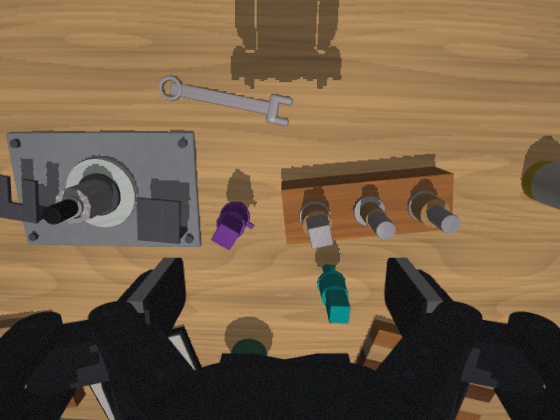

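The wrist picture shows the square steel head in the rack at (317,225) with a tab at its collar. The purple one (230,225) and the turquoise one (335,290) stand loose on the bench. The hub and pin are at about (80,200), with the notched bracket on the left. Next I look from above the hub.

>>> {"api": "arm_command", "payload": {
  "plan": [
    [[0,0,0,1.5,0.5,0,0.06],[0.01,-0.038,0.006,0,0,0,0.06],[0.01,-0.038,0.006,0,0,0,0.06],[0.01,-0.038,0.006,0,0,0,0.06],[0.01,-0.038,0.006,0,0,0,0.06],[0.01,-0.038,0.006,0,0,0,0.06],[0.01,-0.038,0.006,0,0,0,0.06],[0.01,-0.038,0.006,0,0,0,0.06],[0,0,0,0,0,0,0.06]]
  ]
}}

```text
t: 3.9
tool_pos: [0.5127, -0.1692, 0.2674]
tool_rot: [-0.033, 1.562, 0.037]
contact_force: [-0.5, 0.2, 0.2]
opening: 0.06
```

Run:
```python
from h import *
print(T().round(3))
snap("wrist","w2"); find("wrist",["hub","pin","notch_seat","drive"])
M=c2w("wrist"); m=cut_out("wrist","pin")
if m: 
  v,u=np.nonzero(m[0]["mask"]); print("pin mask",m[0]["conf"],u.min(),u.max(),v.min(),v.max())
```

```text
[[ 0.008 -0.045  0.999  0.513]
 [ 0.003  0.999  0.045 -0.169]
 [-1.     0.002  0.008  0.267]
 [ 0.     0.     0.     1.   ]]
wrist hub 0.89 [ 0.5158 -0.1755  0.0865] [275. 185.]
wrist hub 0.64 [ 0.5105 -0.2721  0.0653] [183. 172.]
wrist pin 0.77 [ 0.5118 -0.1748  0.09  ] [276. 182.]
wrist pin 0.34 [ 0.5089 -0.2701  0.0614] [186. 170.]
wrist notch_seat 0.9 [ 0.5096 -0.2715  0.0632] [184. 171.]
pin mask 0.61 262 289 169 202
```

View pics/w2.png

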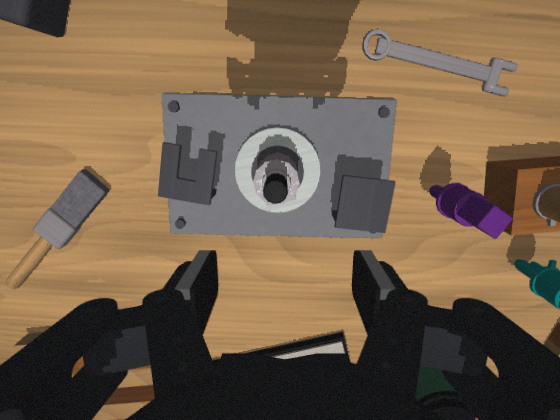

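Run:
```python
from h import *
im=cv2.imread("pics/w2.png"); cv2.imwrite("pics/w2c.png",cv2.resize(im[120:240,140:300],None,fx=5,fy=5,interpolation=cv2.INTER_CUBIC))
print("knob",ray("wrist",(275,188),.126), "seat net",ray("wrist",(184,171),.06))
```

```text
knob [ 0.51167856 -0.17242665  0.126     ] seat net [ 0.51305845 -0.27062565  0.06      ]
```

View pics/w2c.png

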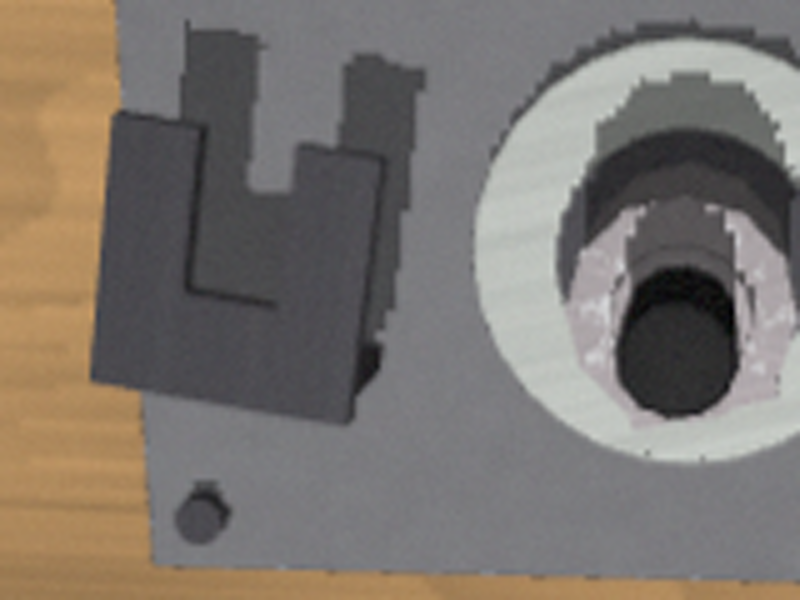

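Run:
```python
from h import *
f=lambda u,v,z=.06: ray("wrist",(140+u/5,120+v/5),z)[:2]
fl,fr,bl,br=f(115,112),f(385,158),f(92,380),f(350,422)
nl,nlc,nr,nrc=f(203,128),f(190,290),f(297,145),f(278,303)
print("width",np.linalg.norm(fl-fr),"notch w",np.linalg.norm(nl-nr),"len",np.linalg.norm(nl-nlc))
ax=(nlc-nl)+(nrc-nr)+(bl-fl)+(br-fr); ax/=np.linalg.norm(ax); print("ax",ax,np.degrees(np.arctan2(ax[1],ax[0])))
print("seat A",(nl+nr)/2+.025*ax,"seat B",(nlc+nrc)/2-.01*ax, "C",(fl+fr)/2+.025*ax)
print("knob",ray("wrist",(140+678/5,120+353/5),.126))
o=calibration("wrist")
```

```text
width 0.056681521480580366 notch w 0.019754182241852446 len 0.034667981011311
ax [ 0.99168838 -0.12866297] -7.3923371339263095
seat A [ 0.51256858 -0.26687913] seat B [ 0.51196764 -0.26659003] C [ 0.51224743 -0.26685811]
knob [ 0.51397432 -0.17180345  0.126     ]
```

>>> {"api": "arm_command", "payload": {
  "plan": [
    [[0.03,0,0,2.6,0.4,0,0.06],[0.03,-0.003,0,0,0,0,0.06],[0.03,0,0,0,0,0,0.06],[0.03,0,0,0,0,0,0.06],[0.025,0,0,0,0,0,0.06],[0.02,0,0,0,0,0,0.06],[0,0,0,0,0,0,0.06]]
  ]
}}

```text
t: 4.78
tool_pos: [0.5216, -0.1591, 0.1108]
tool_rot: [-0.019, 1.546, 0.01]
contact_force: [-0.9, 0.1, -0.8]
opening: 0.0599
```

Run:
```python
from h import *
M=T();print(M.round(4))
t=np.array([.5135,-.172,.098]); print("tool shift",(M[:3,:3].T@(t-M[:3,3])).round(4))
Rd=np.array([[0,0,1],[0,1,0],[-1,0,0.]]); print("rot",np.degrees(R.from_matrix(M[:3,:3].T@Rd).as_rotvec()).round(2))
get_image("wrist");find("wrist",["pin","hub"])
```

```text
[[ 0.0252 -0.0188  0.9995  0.5216]
 [-0.0056  0.9998  0.019  -0.1591]
 [-0.9997 -0.0061  0.0251  0.1108]
 [ 0.      0.      0.      1.    ]]
tool shift [ 0.0127 -0.0126 -0.0087]
rot [1.08 1.44 0.33]
wrist pin 0.61 [ 0.5138 -0.1806  0.0875] [245. 225.]
```

>>> {"api": "arm_command", "payload": {
  "plan": [
    [[0,-0.007,-0.005,1.1,1.4,0.3,0.06],[0,-0.006,-0.004,0,0,0,0.06],[0.006,0,0,0,0,0,0.06],[0.006,0,0,0,0,0,0.06],[0,0,0,0,0,0,0.06]]
  ]
}}

```text
t: 5.35
tool_pos: [0.5207, -0.1782, 0.1135]
tool_rot: [-0.007, 1.55, -0.011]
contact_force: [-0.4, -0.4, -0.4]
opening: 0.0602
```

```bash
cat >> h.py <<'E'
def need(t,yaw=0):
    M=T(); c,s=np.cos(yaw),np.sin(yaw); Rd=np.array([[0,-s,c],[0,c,s],[-1,0,0.]])
    print("pose",M[:3,3].round(4),"shift",(M[:3,:3].T@(np.array(t)-M[:3,3])).round(4),"rot",np.degrees(R.from_matrix(M[:3,:3].T@Rd).as_rotvec()).round(2))
E
python3 - <<'E'
from h import *
need([.5135,-.172,.098]); snap("wrist","w3")
E
```

```text
pose [ 0.5207 -0.1782  0.1135] shift [ 0.0153  0.0064 -0.0075] rot [-0.14  1.22  0.67]
```

View pics/w3.png

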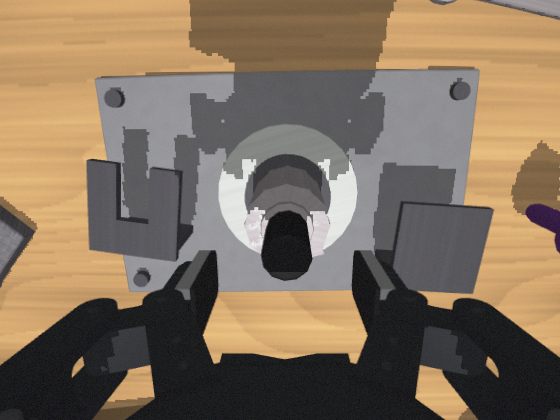

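>>> {"api": "arm_command", "payload": {
  "plan": [
    [[0,0.006,-0.007,0,1.2,0.6,0.06],[0.006,0,0,0,0,0,0.06],[0.006,0,0,0,0,0,0.06],[0,0,0,0,0,0,0.06],[0,0,0,0,0,0,0.06],[0,0,0,0,0,0,0.06]]
  ]
}}

```text
t: 5.9
tool_pos: [0.5126, -0.171, 0.0996]
tool_rot: [0.002, 1.574, -0.001]
contact_force: [-0.4, 0.3, 0.4]
opening: 0.0598
```

Run:
```python
from h import *
need([.5135,-.172,.098]); get_image("wrist"); need([.5135,-.172,.098])
```

```text
pose [ 0.5126 -0.171   0.0996] shift [ 0.0016 -0.001   0.0009] rot [-0.12 -0.17 -0.04]
pose [ 0.5127 -0.1711  0.0998] shift [ 0.0017 -0.0009  0.0009] rot [-0.12 -0.16 -0.03]
```

>>> {"api": "arm_command", "payload": {
  "plan": [
    [[0,0,0,0,0,0,0.0],[0,0,0,0,0,0,0.0],[0,0,0,0,0,0,0.0],[0,0,0,0,0,0,0.0],[0,0,0,0,0,0,0.0],[0,0,0,0,0,0,0.0],[0,0,0,0,0,0,0.0],[0,0,0,0,0,0,0.0]]
  ],
  "squeeze": 50
}}

```text
t: 6.62
tool_pos: [0.5135, -0.1744, 0.1015]
tool_rot: [-0.004, 1.571, -0.007]
contact_force: [-0.5, -1.2, -0.2]
opening: 0.0208
```

>>> {"api": "arm_command", "payload": {
  "plan": [
    [[-0.008,0,0,0,0,0,0.0],[-0.008,0,0,0,0,0,0.0],[-0.008,0,0,0,0,0,0.0],[-0.008,0,0,0,0,0,0.0],[-0.01,0,0,0,0,0,0.0],[-0.01,0,0,0,0,0,0.0],[0,0,0,0,0,0,0.0],[0,0,0,0,0,0,0.0]]
  ]
}}

```text
t: 7.28
tool_pos: [0.5141, -0.1732, 0.1604]
tool_rot: [-0.004, 1.569, -0.006]
contact_force: [-0.5, 0.4, -1.5]
opening: 0.0205
```

Run:
```python
from h import *
print(ctrl.get_obs()["opening"],ctrl.get_obs()["contact_force"])
need([.5135,-.267,.155]);im=snap("wrist","w4");find("wrist",["pin","notch_seat","hub"])
```

```text
0.020474069606698914 [-0.49073472  0.40500749 -1.47101273]
pose [ 0.5141 -0.1732  0.1604] shift [ 0.006  -0.0938 -0.0005] rot [-0.07  0.09  0.37]
wrist pin 0.72 [ 0.5147 -0.1748  0.1488] [282. 253.]
wrist notch_seat 0.93 [ 0.5081 -0.2765  0.0608] [148. 198.]
wrist hub 0.75 [ 0.516  -0.1758  0.086 ] [282. 218.]
```

View pics/w4.png

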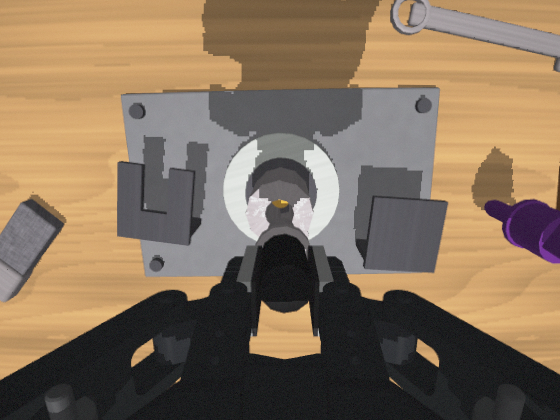

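Run:
```python
from h import *
f=lambda u,v,z=.06: ray("wrist",(u,v),z)[:2]
fl,fr,bl,br=f(119,162),f(195,172),f(117.5,237),f(190,244)
nlc,nrc=f(141.5,210),f(167,213); print(np.linalg.norm(fl-fr),np.linalg.norm(nlc-nrc))
ax=np.array([.9917,-.1287])
print((fl+fr)/2+.025*ax,(nlc+nrc)/2-.01*ax)
print("hub/pulley centre",ray("wrist",(282,185),.06))
```

```text
0.0558357213169472 0.019380336109541752
[ 0.50861276 -0.2695636 ] [ 0.50751387 -0.27040621]
hub/pulley centre [ 0.49723985 -0.17557007  0.06      ]
```

>>> {"api": "arm_command", "payload": {
  "plan": [
    [[0,-0.024,0,0,0,0,0.0],[0,-0.024,0,0,0,0,0.0],[0,-0.023,0,0,0,0,0.0],[0,-0.022,0,0,0,0,0.0],[0,0,0,0,0,0,0.0],[0,0,0,0,0,0,0.0]]
  ]
}}

```text
t: 7.98
tool_pos: [0.5111, -0.2672, 0.1539]
tool_rot: [-0.001, 1.579, 0.001]
contact_force: [0.8, -0.2, -1.9]
opening: 0.0202
```

Run:
```python
from h import *
need([.5105,-.267,.12]);im=snap("wrist","w5");find("wrist",["pin","notch_seat"])
cv2.imwrite("pics/w5c.png",cv2.resize(im[130:330,180:400,::-1],None,fx=3,fy=3))
```

```text
pose [ 0.5111 -0.2672  0.1539] shift [ 0.0339  0.0002 -0.0003] rot [ 0.07 -0.45 -0.01]
wrist pin 0.69 [ 0.5095 -0.2704  0.1383] [278. 247.]
wrist notch_seat 0.96 [ 0.5067 -0.2764  0.0591] [272. 203.]
```

View pics/w5c.png

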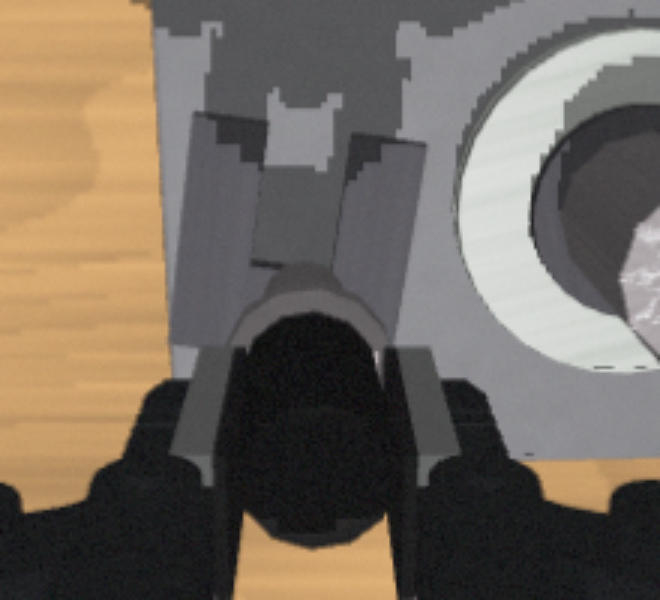

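Run:
```python
from h import *
f=lambda u,v,z=.06: ray("wrist",(180+u/3,130+v/3),z)[:2]
fl,fr,nl,nr,nlc,nrc=f(195,113),f(427,146),f(265,125),f(350,135),f(252,263),f(333,272)
print(np.linalg.norm(fl-fr),np.linalg.norm(nlc-nrc))
ax=np.array([.9917,-.1287])
print((fl+fr)/2+.025*ax,(nl+nr)/2+.025*ax,(nlc+nrc)/2-.01*ax, T()[:3,3])
```

```text
0.055455643848371136 0.019964265260471164
[ 0.50974886 -0.27012631] [ 0.50986971 -0.27105029] [ 0.50913056 -0.2701599 ] [ 0.51131491 -0.2660942   0.15420888]
```

>>> {"api": "arm_command", "payload": {
  "plan": [
    [[0,-0.004,-0.003,0,-0.4,0,0.0],[0.01,0,0,0,0,0,0.0],[0.01,0,0,0,0,0,0.0],[0.01,0,0,0,0,0,0.0],[0.005,0,0,0,0,0,0.0],[0,0,0,0,0,0,0.0],[0,0,0,0,0,0,0.0]]
  ]
}}

```text
t: 8.72
tool_pos: [0.5074, -0.2665, 0.1138]
tool_rot: [-0.004, 1.573, 0.007]
contact_force: [-0.1, -0.3, -0.7]
opening: 0.0207
```

Run:
```python
from h import *
need([.5085,-.270,.077])
```

```text
pose [ 0.5074 -0.2665  0.1138] shift [ 0.0368 -0.0036  0.0012] rot [ 0.41 -0.11 -0.11]
```

>>> {"api": "arm_command", "payload": {
  "plan": [
    [[0,-0.0045,0,0.4,0,0,0.0],[0,0,0,0,0,0,0.0],[0,0,0,0,0,0,0.0]]
  ]
}}

```text
t: 8.97
tool_pos: [0.5075, -0.2712, 0.1135]
tool_rot: [0.002, 1.573, 0.002]
contact_force: [-0.0, 0.1, -1.6]
opening: 0.0206
```

Run:
```python
from h import *
need([.5085,-.270,.077]);im=snap("wrist","w6")
cv2.imwrite("pics/w6c.png",cv2.resize(im[130:330,180:400,::-1],None,fx=3,fy=3))
```

```text
pose [ 0.5075 -0.2712  0.1135] shift [0.0365 0.0011 0.0011] rot [-0.01 -0.13 -0.12]
```

View pics/w6c.png

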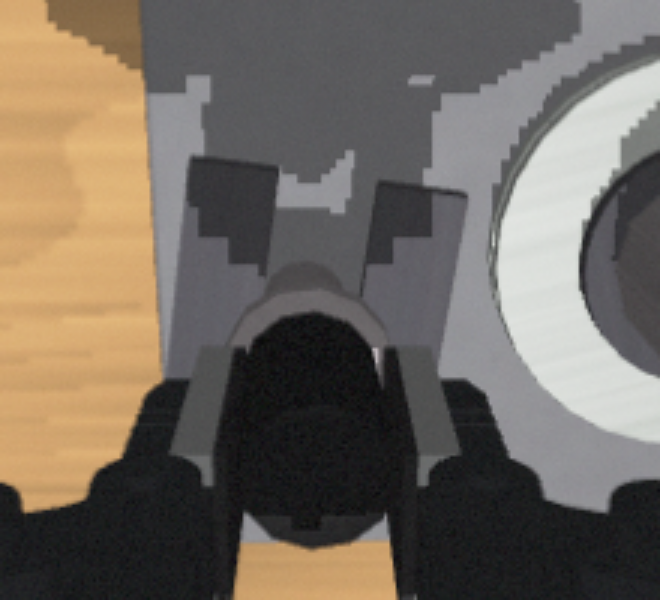

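>>> {"api": "arm_command", "payload": {
  "plan": [
    [[0.002,0.001,0,0,0,0,0.0],[0.005,0,0,0,0,0,0.0],[0.005,0,0,0,0,0,0.0],[0.005,0,0,0,0,0,0.0],[0,0,0,0,0,0,0.0],[0,0,0,0,0,0,0.0]]
  ]
}}

```text
t: 9.52
tool_pos: [0.5082, -0.2707, 0.0962]
tool_rot: [0.001, 1.571, 0.0]
contact_force: [-0.5, -0.3, -0.5]
opening: 0.0204
```

>>> {"api": "arm_command", "payload": {
  "plan": [
    [[0.005,0,0,0,0,0,0.0],[0.005,0,0,0,0,0,0.0],[0.005,0,0,0,0,0,0.0],[0,0,0,0,0,0,0.0],[0.002,0,0,0,0,0,0.0],[0,0,0,0,0,0,0.0]]
  ]
}}

```text
t: 10.02
tool_pos: [0.5078, -0.2704, 0.0766]
tool_rot: [0.001, 1.572, 0.001]
contact_force: [0.8, 0.3, -1.0]
opening: 0.0202
```

>>> {"api": "arm_command", "payload": {
  "plan": [
    [[0.0015,0,0,0,0,0,0.0],[0,0,0,0,0,0,0.0]]
  ]
}}

```text
t: 10.18
tool_pos: [0.5086, -0.271, 0.0764]
tool_rot: [0.0, 1.57, 0.0]
contact_force: [0.2, -0.0, -1.6]
opening: 0.0208
```

>>> {"api": "arm_command", "payload": {
  "plan": [
    [[0.002,0,0,0,0,0,0.0],[0.002,0,0,0,0,0,0.0],[0,0,0,0,0,0,0.0]]
  ]
}}

```text
t: 10.43
tool_pos: [0.5097, -0.2716, 0.0766]
tool_rot: [-0.0, 1.569, -0.0]
contact_force: [0.5, 0.2, -1.9]
opening: 0.0204
```

>>> {"api": "arm_command", "payload": {
  "plan": [
    [[0,0,0,0,0,0,0.05],[0,0,0,0,0,0,0.05],[0,0,0,0,0,0,0.05],[0,0,0,0,0,0,0.05],[0,0,0,0,0,0,0.05],[-0.015,0,0,0,0,0,0.05],[-0.03,0,0,0,0,0,0.05],[-0.03,0,0,0,0,0,0.05],[-0.03,0,0,0,0,0,0.05],[-0.03,0,0,0,0,0,0.05],[-0.02,0,0,0,0,0,0.05],[0,0,0,0,0,0,0.05],[0,0,0,0,0,0,0.05]]
  ]
}}

```text
t: 11.52
tool_pos: [0.5077, -0.2705, 0.2339]
tool_rot: [0.003, 1.574, 0.002]
contact_force: [0.4, 0.4, -0.6]
opening: 0.05
```

Run:
```python
from h import *
need([.5135,-.175,.25]);im=snap("wrist","w7");find("wrist",["pin","notch_seat","hub"])
```

```text
pose [ 0.5077 -0.2705  0.2339] shift [-0.0158  0.0955  0.0057] rot [-0.01 -0.21 -0.19]
wrist pin 0.58 [ 0.5055 -0.2711  0.0611] [284. 184.]
wrist notch_seat 0.79 [ 0.5085 -0.2732  0.0591] [281. 187.]
wrist notch_seat 0.42 [ 0.6082 -0.4639  0.0014] [125. 258.]
wrist hub 0.67 [ 0.5111 -0.1799  0.0858] [386. 196.]
```

View pics/w7.png

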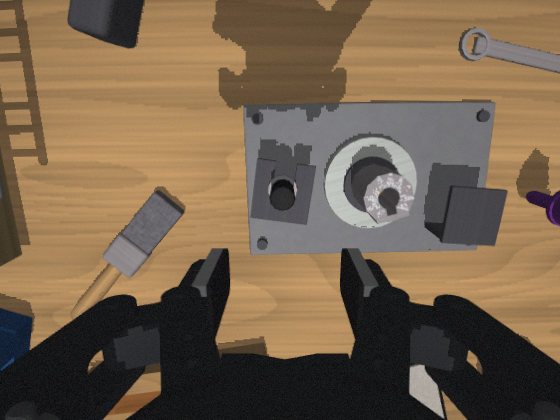

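The picture shows the pin standing in the notch at (283,190). The hub's bore is empty at (390,203), with its keyway towards the top of the image (-x side) or thereabouts, so I take a closer look at it.

>>> {"api": "arm_command", "payload": {
  "plan": [
    [[0,0.032,0.002,0,0,0,0.05],[0,0.032,0.002,0,0,0,0.05],[0,0.029,0.002,0,0,0,0.05],[0.01,0,0,0,0,0,0.05],[0,0,0,0,0,0,0.05],[0,0,0,0,0,0,0.05]]
  ]
}}

```text
t: 12.22
tool_pos: [0.5084, -0.1724, 0.2098]
tool_rot: [0.013, 1.594, 0.009]
contact_force: [0.7, 0.5, 0.5]
opening: 0.0499
```

Run:
```python
from h import *
need([.5135,-.175,.25]);im=snap("wrist","w8");find("wrist",["hub"]);print(T().tolist())
u,v=proj("wrist",[.512,-.176,.085]).astype(int);print(u,v)
cv2.imwrite("pics/w8c.png",cv2.resize(im[v-50:v+50,u-65:u+65,::-1],None,fx=6,fy=6,interpolation=cv2.INTER_CUBIC))
```

```text
pose [ 0.5084 -0.1724  0.2098] shift [-0.0403 -0.002   0.0042] rot [-0.17 -1.32 -0.79]
wrist hub 0.6 [ 0.5125 -0.1769  0.0846] [277. 207.]
[[-0.023385831169211557, 0.004359728886687296, 0.9997170077899845, 0.5082190887003807], [0.013935282049058206, 0.9998947597287956, -0.004034523653107215, -0.17305667916422324], [-0.9996293867302714, 0.013836987783794195, -0.023444124089690432, 0.20981074283572299], [0.0, 0.0, 0.0, 1.0]]
279 206
```

View pics/w8c.png

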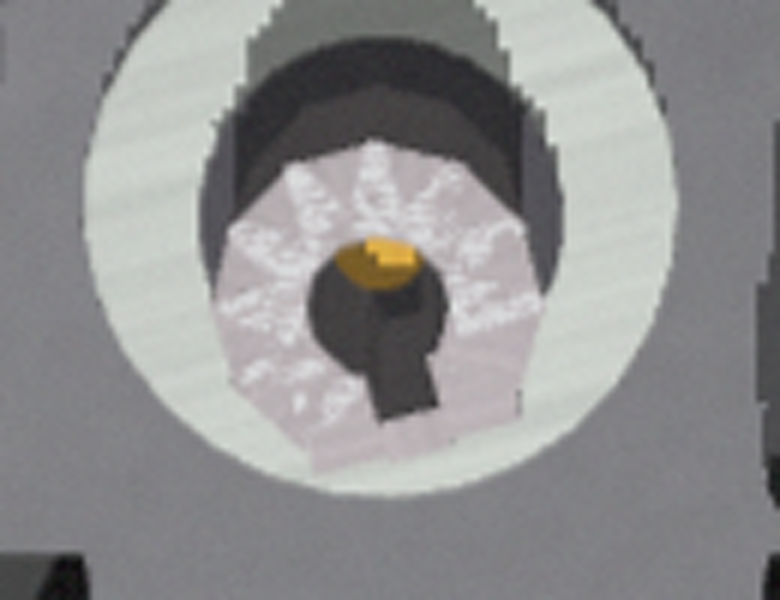

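Run:
```python
from h import *
M=np.array([[-0.023385831169211557, 0.004359728886687296, 0.9997170077899845, 0.5082190887003807], [0.013935282049058206, 0.9998947597287956, -0.004034523653107215, -0.17305667916422324], [-0.9996293867302714, 0.013836987783794195, -0.023444124089690432, 0.20981074283572299], [0,0,0,1]])@calibration("wrist")["hand_eye"]
f=lambda u,v,z=.085: ray("wrist",(214+u/6,156+v/6),z,M)[:2]
pts=np.array([f(307,308),f(447,308),f(377,238),f(330,258),f(425,258),f(328,355)])
A=np.c_[2*pts,np.ones(6)]; c=np.linalg.lstsq(A,(pts**2).sum(1),rcond=None)[0]; print("c",c[:2],"r",np.sqrt(c[2]+c[:2]@c[:2]))
a,b=f(381,420),f(439,405); k=(a+b)/2; d=k-c[:2]; e=b-a
print("w",np.linalg.norm(e),"reach",np.linalg.norm(d),"ang",np.degrees(np.arctan2(d[1],d[0])),"ang by end edge",np.degrees(np.arctan2(-e[0],e[1])), "by sides",[np.degrees(np.arctan2(q[1],q[0])) for q in (a-f(368,375),b-f(428,355))])
```

```text
c [ 0.51288298 -0.17783209] r 0.009561253908669144
w 0.008325614289223454 reach 0.015682216829074426 ang 16.29959448595125 ang by end edge 14.64825374238321 by sides [np.float64(14.934837504123111), np.float64(11.774604701656877)]
```

>>> {"api": "arm_command", "payload": {
  "plan": [
    [[-0.03,0,0,0,-1.3,-0.8,0.05],[0,0.037,0,0,0,0,0.05],[0,0.037,0,0,0,0,0.05],[0,0.037,0,0,0,0,0.05],[0,0.037,0,0,0,0,0.05],[0,0.037,0,0,0,0,0.05],[0,0.037,0,0,0,0,0.05],[0,0.037,0,0,0,0,0.05],[0,0.034,0,0,0,0,0.05],[0,0,0,0,0,0,0.05],[0,0,0,0,0,0,0.05]]
  ]
}}

```text
t: 13.23
tool_pos: [0.5171, 0.1196, 0.2433]
tool_rot: [0.019, 1.565, -0.023]
contact_force: [-0.5, -0.5, 1.0]
opening: 0.05
```

Run:
```python
from h import *
need([.523,.125,.125]);im=snap("wrist","w9");find("wrist",["spindle","spindle_head"]);print(T().tolist())
u,v=proj("wrist",[.523,.125,.10]).astype(int);print(u,v)
cv2.imwrite("pics/w9c.png",cv2.resize(im[v-60:v+60,u-75:u+75,::-1],None,fx=5,fy=5,interpolation=cv2.INTER_CUBIC))
```

```text
pose [0.5171 0.1196 0.2433] shift [0.1183 0.0058 0.0051] rot [-1.53  0.32  0.12]
wrist spindle 0.77 [0.6255 0.156  0.0469] [321. 276.]
wrist spindle 0.73 [0.5225 0.117  0.0612] [283. 189.]
wrist spindle 0.68 [0.5289 0.0186 0.0473] [188. 194.]
wrist spindle_head 0.92 [0.628  0.1529 0.1095] [324. 310.]
wrist spindle_head 0.9 [0.5325 0.0194 0.1103] [169. 216.]
wrist spindle_head 0.59 [0.5253 0.1272 0.1201] [295. 207.]
[[0.00529687665395423, 0.029892449264087902, 0.9995390860665264, 0.5170707219093317], [-0.0020636359831262517, 0.9995513066979829, -0.029881878871391133, 0.11793854522245677], [-0.9999838421215826, -0.0019044041979778496, 0.005356187114803179, 0.24313555808637718], [0.0, 0.0, 0.0, 1.0]]
293 198
```

View pics/w9c.png

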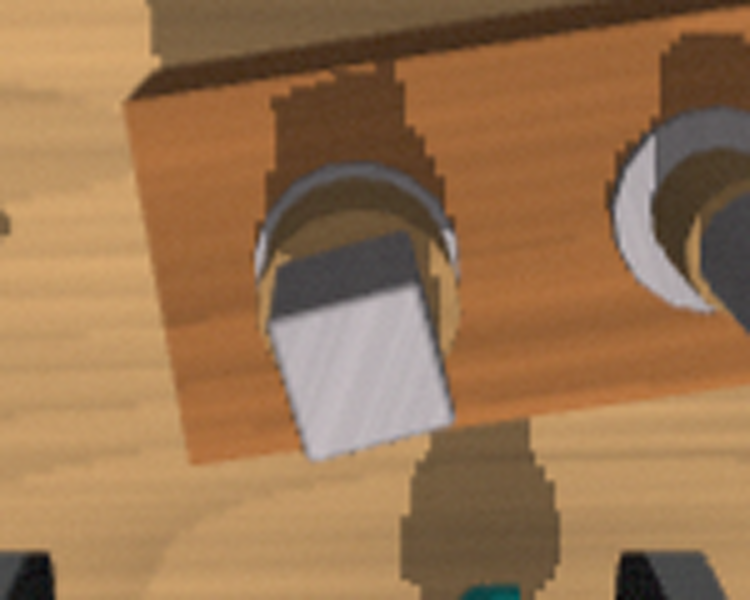

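Run:
```python
from h import *
M=np.array([[0.00529687665395423, 0.029892449264087902, 0.9995390860665264, 0.5170707219093317], [-0.0020636359831262517, 0.9995513066979829, -0.029881878871391133, 0.11793854522245677], [-0.9999838421215826, -0.0019044041979778496, 0.005356187114803179, 0.24313555808637718], [0.0, 0.0, 0.0, 1.0]])@calibration("wrist")["hand_eye"]
P=[ray("wrist",(218+u/5,138+v/5),.14,M)[:2] for u,v in((272,321),(415,285),(455,422),(314,461))]
P=np.array(P); print("c",P.mean(0)); d=P[3]-P[0]+P[2]-P[1]; e=P[1]-P[0]+P[2]-P[3]
print("x dir",np.degrees(np.arctan2(d[1],d[0])),np.degrees(np.arctan2(-e[0],e[1])),"sides",[np.linalg.norm(P[i]-P[i-1]).round(4) for i in range(4)])
need([*P.mean(0),.125],np.radians(15))
```

```text
c [0.52377118 0.12213205]
x dir 14.409494893277211 13.767941844574054 sides [np.float64(0.0231), np.float64(0.0222), np.float64(0.0225), np.float64(0.0225)]
pose [0.5171 0.1179 0.2431] shift [0.1182 0.0046 0.0059] rot [-16.71   0.29   0.15]
```

>>> {"api": "arm_command", "payload": {
  "plan": [
    [[0,0.005,0.006,-5,0.3,0.1,0.05],[0.02,0,0,-5.2,0,0,0.05],[0.02,0,0,-5.2,0,0,0.05],[0.02,0,0,0,0,0,0.05],[0,0,0,0,0,0,0.05],[0,0,0,0,0,0,0.05]]
  ]
}}

```text
t: 13.88
tool_pos: [0.5268, 0.1133, 0.1838]
tool_rot: [-0.188, 1.558, 0.184]
contact_force: [-0.4, -0.1, 0.6]
opening: 0.0499
```

Run:
```python
from h import *
need([.5238,.1221,.105],np.radians(14)); get_image("wrist");find("wrist",["spindle_head"])
```

```text
pose [0.5268 0.1133 0.1838] shift [ 0.0788  0.0095 -0.0011] rot [-0.41  0.24  0.16]
wrist spindle_head 0.9 [0.5295 0.0164 0.111 ] [141. 187.]
wrist spindle_head 0.86 [0.6284 0.1516 0.1077] [303. 350.]
wrist spindle_head 0.71 [0.5205 0.1244 0.1214] [305. 217.]
```

>>> {"api": "arm_command", "payload": {
  "plan": [
    [[0.01,0.0095,-0.001,-0.4,0.2,0.2,0.05],[0.012,0,0,0,0,0,0.05],[0.012,0,0,0,0,0,0.05],[0,0,0,0,0,0,0.05],[0,0,0,0,0,0,0.05]]
  ]
}}

```text
t: 14.4
tool_pos: [0.5257, 0.1234, 0.1512]
tool_rot: [-0.191, 1.555, 0.192]
contact_force: [-0.9, -0.6, -0.4]
opening: 0.05
```

Run:
```python
from h import *
need([.5238,.1221,.105],np.radians(14))
```

```text
pose [0.5257 0.1234 0.1512] shift [ 0.0462 -0.0008 -0.0025] rot [-0.02  0.45 -0.  ]
```

>>> {"api": "arm_command", "payload": {
  "plan": [
    [[0.01,-0.001,-0.002,0,0.4,0,0.05],[0.012,0,0,0,0,0,0.05],[0.012,0,0,0,0,0,0.05],[0.01,0,0,0,0,0,0.05],[0,0,0,0,0,0,0.05],[0,0,0,0,0,0,0.05]]
  ]
}}

```text
t: 14.9
tool_pos: [0.5232, 0.1219, 0.1014]
tool_rot: [-0.192, 1.564, 0.192]
contact_force: [-0.7, 0.1, 0.6]
opening: 0.0498
```

Run:
```python
from h import *
need([.5238,.1221,.105],np.radians(14));print(ctrl.get_obs()["contact_force"])
```

```text
pose [0.5232 0.1219 0.1014] shift [-0.0036  0.      0.0006] rot [ 0.   -0.1  -0.01]
[-0.66241241  0.07804179  0.63932   ]
```

>>> {"api": "arm_command", "payload": {
  "plan": [
    [[-0.0035,0,0,0,0,0,0.05],[0,0,0,0,0,0,0.015],[0,0,0,0,0,0,0.015],[0,0,0,0,0,0,0.015],[0,0,0,0,0,0,0.015],[0,0,0,0,0,0,0.015],[0,0,0,0,0,0,0.015]]
  ],
  "squeeze": 80
}}

```text
t: 15.48
tool_pos: [0.5233, 0.1219, 0.1054]
tool_rot: [-0.192, 1.563, 0.192]
contact_force: [-0.2, 0.4, -1.1]
opening: 0.0228
```

Run:
```python
from h import *
need([.5238,.1221,.105],np.radians(14));print(ctrl.get_obs()["contact_force"])
```

```text
pose [0.5233 0.1219 0.1054] shift [0.0004 0.0001 0.0005] rot [ 0.01 -0.07 -0.01]
[-0.17827614  0.4337077  -1.07367735]
```

>>> {"api": "arm_command", "payload": {
  "plan": [
    [[-0.008,0,0,0,0,0,0.015],[-0.01,0,0,0,0,0,0.015],[-0.012,0,0,0,0,0,0.015],[-0.015,0,0,0,0,0,0.015],[-0.02,0,0,0,0,0,0.015],[-0.02,0,0,0,0,0,0.015],[-0.02,0,0,0,0,0,0.015],[-0.02,0,0,0,0,0,0.015],[-0.015,0,0,0,0,0,0.015],[0,0,0,0,0,0,0.015],[0,0,0,0,0,0,0.015]]
  ]
}}

```text
t: 16.4
tool_pos: [0.5221, 0.1218, 0.2602]
tool_rot: [-0.192, 1.562, 0.192]
contact_force: [0.2, -0.0, -4.0]
opening: 0.0228
```

Run:
```python
from h import *
need([.5129,-.1778,.245],np.radians(15));print(ctrl.get_obs()["contact_force"])
```

```text
pose [0.5221 0.1218 0.2602] shift [ 0.0153 -0.2884 -0.0814] rot [-0.99  0.03  0.03]
[ 0.16959342 -0.00505764 -4.03588228]
```

>>> {"api": "arm_command", "payload": {
  "plan": [
    [[0,-0.016,-0.005,-1,0,0,0.015],[0,-0.03,-0.0085,0,0,0,0.015],[0,-0.03,-0.0085,0,0,0,0.015],[0,-0.03,-0.0085,0,0,0,0.015],[0,-0.03,-0.0085,0,0,0,0.015],[0,-0.03,-0.0085,0,0,0,0.015],[0,-0.03,-0.0085,0,0,0,0.015],[0,-0.03,-0.0085,0,0,0,0.015],[0,-0.03,-0.0085,0,0,0,0.015],[0,-0.03,-0.0085,0,0,0,0.015],[0,0,0,0,0,0,0.015],[0,0,0,0,0,0,0.015]]
  ]
}}

```text
t: 17.4
tool_pos: [0.511, -0.186, 0.2467]
tool_rot: [-0.203, 1.576, 0.217]
contact_force: [0.1, -0.8, -3.0]
opening: 0.0236
```

Run:
```python
from h import *
need([.5129,-.1778,.19],np.radians(15));print(ctrl.get_obs()["contact_force"]);snap("wrist","w10");find("wrist",["hub","spindle","spindle_key"])
```

```text
pose [ 0.511  -0.186   0.2467] shift [0.0567 0.0068 0.0048] rot [ 0.32 -0.79 -0.62]
[ 0.13416546 -0.8244928  -3.04770556]
wrist hub 0.88 [ 0.5143 -0.1766  0.0836] [292. 197.]
wrist spindle 0.91 [0.6277 0.1589 0.0458] [528. 347.]
wrist spindle 0.86 [0.5323 0.0166 0.0515] [457. 252.]
wrist spindle 0.7 [ 0.5092 -0.1867  0.2017] [284. 229.]
wrist spindle_key 0.98 [0.5398 0.0267 0.0209] [449. 250.]
wrist spindle_key 0.88 [0.6116 0.1568 0.0207] [519. 324.]
```

>>> {"api": "arm_command", "payload": {
  "plan": [
    [[0,0.007,0.005,0.3,-0.8,-0.6,0.015],[0.015,0,0,0,0,0,0.015],[0.015,0,0,0,0,0,0.015],[0.015,0,0,0,0,0,0.015],[0.006,0,0,0,0,0,0.015],[0,0,0,0,0,0,0.015],[0,0,0,0,0,0,0.015]]
  ]
}}

```text
t: 18.18
tool_pos: [0.5178, -0.1661, 0.1976]
tool_rot: [-0.218, 1.549, 0.214]
contact_force: [0.8, 0.3, -3.9]
opening: 0.023
```

Run:
```python
from h import *
need([.5129,-.1778,.185],np.radians(15));print(ctrl.get_obs()["contact_force"])
```

```text
pose [ 0.5178 -0.1661  0.1976] shift [ 0.0126 -0.0099 -0.008 ] rot [0.78 0.61 0.24]
[ 0.82339032  0.30705168 -3.91480533]
```

>>> {"api": "arm_command", "payload": {
  "plan": [
    [[0,-0.01,-0.008,0.7,0.6,0.2,0.015],[0,0,0,0,0,0,0.015],[0,0,0,0,0,0,0.015],[0,0,0,0,0,0,0.015]]
  ]
}}

```text
t: 18.52
tool_pos: [0.514, -0.1784, 0.2011]
tool_rot: [-0.21, 1.557, 0.204]
contact_force: [0.3, -0.2, -4.2]
opening: 0.0227
```

Run:
```python
from h import *
need([.5129,-.1778,.185],np.radians(15));print(ctrl.get_obs()["contact_force"])
im=snap("wrist","w11"); find("wrist",["hub"])
u,v=proj("wrist",[.5129,-.1778,.10]).astype(int)
cv2.imwrite("pics/w11c.png",cv2.resize(im[v-70:v+80,u-90:u+90,::-1],None,fx=4,fy=4,interpolation=cv2.INTER_CUBIC)); print(u,v)
```

```text
pose [ 0.514  -0.1784  0.2011] shift [ 0.0161  0.001  -0.0009] rot [0.1  0.19 0.23]
[ 0.321432   -0.18714659 -4.21830043]
wrist hub 0.74 [ 0.5161 -0.1807  0.0858] [282. 202.]
286 204
```

View pics/w11c.png

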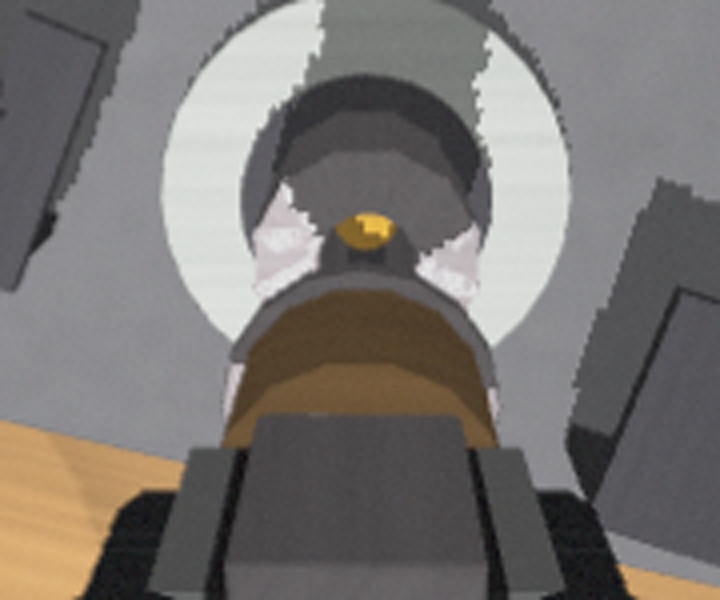

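>>> {"api": "arm_command", "payload": {
  "plan": [
    [[0.008,0.001,-0.001,0,0.2,0.2,0.015],[0,0,0,0,0,0,0.015],[0.004,0,0,0,0,0,0.015],[0,0,0,0,0,0,0.015],[0,0,0,0,0,0,0.015]]
  ]
}}

```text
t: 19.03
tool_pos: [0.5127, -0.1775, 0.1878]
tool_rot: [-0.207, 1.561, 0.207]
contact_force: [0.1, -0.4, -3.5]
opening: 0.0228
```

Run:
```python
from h import *
need([.5129,-.1778,.185],np.radians(15));print(ctrl.get_obs()["contact_force"])
```

```text
pose [ 0.5127 -0.1775  0.1878] shift [ 0.0028 -0.0003  0.0001] rot [ 0.1  -0.01 -0.01]
[ 0.07647574 -0.35927361 -3.45616896]
```

>>> {"api": "arm_command", "payload": {
  "plan": [
    [[0.006,0,0,0,0,0,0.015],[0.004,0,0,0,0,0,0.015],[0,0,0,0,0,0,0.015],[0.006,0,0,0,0,0,0.015],[0.004,0,0,0,0,0,0.015],[0,0,0,0,0,0,0.015],[0,0,0,0,0,0,0.015]]
  ]
}}

```text
t: 19.62
tool_pos: [0.5123, -0.1772, 0.1647]
tool_rot: [-0.206, 1.562, 0.208]
contact_force: [0.4, -0.2, -3.4]
opening: 0.0228
```

Run:
```python
from h import *
need([.5129,-.1778,.16],np.radians(15));print(ctrl.get_obs()["contact_force"])
```

```text
pose [ 0.5123 -0.1772  0.1647] shift [ 0.0047 -0.0007  0.0004] rot [ 0.11 -0.08 -0.07]
[ 0.4047357  -0.21936865 -3.4166414 ]
```

>>> {"api": "arm_command", "payload": {
  "plan": [
    [[0.005,0,0,0,0,0,0.015],[0,0,0,0,0,0,0.015],[0.005,0,0,0,0,0,0.015],[0,0,0,0,0,0,0.015],[0.004,0,0,0,0,0,0.015],[0,0,0,0,0,0,0.015]]
  ]
}}

```text
t: 20.12
tool_pos: [0.5125, -0.1773, 0.1496]
tool_rot: [-0.207, 1.562, 0.208]
contact_force: [-0.5, 0.3, -4.0]
opening: 0.0229
```

Run:
```python
from h import *
need([.5129,-.1778,.145],np.radians(15));o=ctrl.get_obs();print(o["contact_force"],o["wrist_torque"])
```

```text
pose [ 0.5125 -0.1773  0.1496] shift [ 0.0046 -0.0006  0.0002] rot [ 0.11 -0.05 -0.04]
[-0.50863241  0.31398126 -3.9798247 ] [ 0.00606243  0.04286159 -0.01738993]
```

>>> {"api": "arm_command", "payload": {
  "plan": [
    [[0.004,0,0,0,0,0,0.015],[0,0,0,0,0,0,0.015],[0.004,0,0,0,0,0,0.015],[0,0,0,0,0,0,0.015],[0.003,0,0,0,0,0,0.015],[0,0,0,0,0,0,0.015]]
  ]
}}

```text
t: 20.62
tool_pos: [0.5132, -0.1776, 0.1383]
tool_rot: [-0.207, 1.56, 0.207]
contact_force: [-0.6, 0.4, -2.2]
opening: 0.0231
```

Run:
```python
from h import *
need([.5129,-.1778,.1304],np.radians(15));o=ctrl.get_obs();print(o["contact_force"],o["wrist_torque"])
```

```text
pose [ 0.5132 -0.1776  0.1383] shift [ 0.0079 -0.0001 -0.0004] rot [0.11 0.04 0.03]
[-0.62037742  0.41931919 -2.17021217] [ 0.13240988  0.25843378 -0.01996857]
```

>>> {"api": "arm_command", "payload": {
  "plan": [
    [[0.004,0,0,0,0,0,0.015],[0.004,0,0,0,0,0,0.015],[0.004,0,0,0,0,0,0.015],[0.004,0,0,0,0,0,0.015]]
  ],
  "squeeze": 110
}}

```text
t: 20.95
tool_pos: [0.5145, -0.178, 0.1304]
tool_rot: [-0.207, 1.56, 0.207]
contact_force: [-12.5, 6.7, 28.9]
opening: 0.0228
```

Run:
```python
from h import *
need([.5129,-.1778,.1304],np.radians(15));o=ctrl.get_obs();print(o["contact_force"],o["wrist_torque"])
```

```text
pose [ 0.5145 -0.178   0.1304] shift [-0.      0.0006 -0.0015] rot [0.12 0.03 0.01]
[-12.51749208   6.68938487  28.88690513] [ 1.33425006  2.77099533 -0.0421046 ]
```

>>> {"api": "arm_command", "payload": {
  "plan": [
    [[0.003,0,-0.0015,0,0,0,0.015],[0.003,0,-0.0005,0,0,0,0.015],[0.003,0,0,0,0,0,0.015]]
  ]
}}

```text
t: 21.2
tool_pos: [0.5143, -0.1782, 0.1305]
tool_rot: [-0.207, 1.558, 0.208]
contact_force: [-7.8, 3.5, 14.4]
opening: 0.0224
```

Run:
```python
from h import *
for i in range(4):
    need([.5129,-.1778,.1304],np.radians(15));o=ctrl.get_obs();print(o["t"],o["contact_force"].round(1),o["wrist_torque"].round(2),o["opening"]); get_image("wrist") 
find("wrist",["spindle","hub"]); get_image("scene"); find("scene",["pin","spindle","notch_seat","hub","plain_spindle","thin_spindle"]); get_image("top"); find("top",["pin","spindle","notch_seat"])
need([.5129,-.1778,.1304],np.radians(15));o=ctrl.get_obs();print(o["t"],o["contact_force"].round(1))
```

```text
pose [ 0.5143 -0.1782  0.1305] shift [ 0.0001  0.0007 -0.0013] rot [ 0.15  0.14 -0.04]
21.2 [-7.8  3.5 14.4] [ 0.8   1.91 -0.03] 0.02238984550166769
pose [ 0.5143 -0.1782  0.1305] shift [ 0.0001  0.0007 -0.0012] rot [ 0.15  0.13 -0.05]
21.25 [-7.3  3.3 13.3] [0.86 1.57 0.01] 0.022629248395989537
pose [ 0.5143 -0.1782  0.1305] shift [ 0.0001  0.0007 -0.0013] rot [ 0.15  0.13 -0.05]
21.3 [-6.8  3.3 13.3] [ 0.82  1.7  -0.05] 0.022236622718329116
pose [ 0.5143 -0.1782  0.1305] shift [ 0.0001  0.0007 -0.0013] rot [ 0.15  0.14 -0.05]
21.35 [-5.2  3.5 13.5] [0.83 1.62 0.04] 0.022316481198273376
wrist spindle 0.97 [0.5315 0.0156 0.0521] [526. 299.]
wrist spindle 0.65 [ 0.5134 -0.1797  0.0834] [283. 227.]
wrist spindle 0.63 [ 0.3874 -0.0013  0.0024] [542. 104.]
scene pin 0.44 [ 0.3303 -0.4324  0.0041] [154. 184.]
scene pin 0.42 [ 0.5059 -0.2728  0.0609] [185. 206.]
scene spindle 0.96 [ 0.5159 -0.1798  0.0799] [218. 205.]
scene spindle 0.95 [0.5272 0.015  0.0547] [291. 220.]
scene spindle 0.61 [ 7.879e-01  2.850e-02 -6.000e-04] [288. 314.]
scene notch_seat 0.8 [ 0.5068 -0.2795  0.0553] [183. 208.]
scene notch_seat 0.2 [0.4741 0.4584 0.0009] [454. 234.]
scene hub 0.93 [ 0.5117 -0.1813  0.0858] [217. 202.]
scene plain_spindle 0.84 [0.5063 0.2625 0.0531] [387. 222.]
scene plain_spindle 0.53 [ 0.7884  0.0298 -0.0011] [289. 314.]
scene thin_spindle 0.83 [0.5115 0.1904 0.0615] [359. 219.]
scene thin_spindle 0.29 [ 0.5114 -0.1818  0.084 ] [217. 202.]
top pin 0.45 [ 0.5083 -0.2688  0.0609] [373. 219.]
top spindle 0.66 [0.5314 0.0198 0.0511] [274. 211.]
top spindle 0.66 [0.6279 0.1525 0.0527] [230. 179.]
top spindle 0.5 [ 0.5151 -0.1758  0.0838] [342. 216.]
pose [ 0.5143 -0.1782  0.1305] shift [ 0.0001  0.0008 -0.0012] rot [ 0.15  0.14 -0.04]
22.05 [-6.7  3.3 13.7]
```

>>> {"api": "arm_command", "payload": {
  "plan": [
    [[0.004,0,-0.0005,0,0,0,0.015],[0.004,0,0,0,0,0,0.015]]
  ]
}}

```text
t: 22.22
tool_pos: [0.5145, -0.1782, 0.1305]
tool_rot: [-0.206, 1.56, 0.209]
contact_force: [-10.7, 3.1, 19.1]
opening: 0.0224
```

Run:
```python
from h import *
for i in range(3):
    get_image("wrist"); o=ctrl.get_obs();print(o["t"],o["tool_pos"].round(4),o["contact_force"].round(1),o["opening"])
if o["contact_force"][2]>11: finish_job(); print("handed in")
```

```text
22.2667 [ 0.5145 -0.1782  0.1305] [-9.3  4.4 17.6] 0.02251736709492043
22.3167 [ 0.5145 -0.1782  0.1304] [-9.3  4.5 19.1] 0.02297782864128058
22.3667 [ 0.5145 -0.1782  0.1304] [-9.1  4.3 17.6] 0.02271396627736538
the job is handed in; nothing more can be done
handed in
```

I drew the pin out and parked it in the bracket's notch. I then took the keyed spindle from the rack, put it in the hub and pressed it home. The job was handed in at about 22.4 s, with the gripper still holding the spindle down. It reports no verdict.

**Pin:** the last wrist picture of it showed it standing in the notch. Afterwards the top and scene cameras still placed it there, at about (0.507, -0.271, 0.061).

**Spindle:** the key went in with no searching, because the spindle in the rack was already within about a degree of the keyway.
- **Height:** the tool ended at z 0.1304–0.1305 m. I had worked out 0.1304 m for the collar on the hub.
- **Push:** the upward force held at 18–19 N. The ejector and the spindle's weight alone would give only about 9 N, so the collar is bearing on the hub.
- **Grip:** the squeeze setting was 110 N, with the fingers open about 22.7 mm on the head.

**Checks that were off:**
- A side force of about 9 N along -x remained, because the tool sits about 1.6 mm past the estimated bore centre. That is about the fit's clearance.
- The scene camera also gave a false pin sighting at (0.33, -0.43), at about the same low confidence (0.44) as the true one (0.42).
- I did not view a picture of the seated spindle, as all 12 views were used. I judged it by height, force and the networks.
- The two other rack spindles had not moved in the final scene measurement. I did not re-measure the other things on the bench.

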